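# Drive the grinding cartridge out of a pepper mill

## Task

The opened pepper mill standing in the wooden socket block needs a new grinding cartridge. Take from the rack the drift that fits the mill's bore and bears on the cartridge, feel for the bore with its tip (the mill stands a few millimetres off the middle of its socket), and press the old cartridge out downwards with steady, gentle force until it stands fully down on the cork pad. Then draw the drift out, hang it back upright in its hole in the rack with its collar down, and leave everything else where it stands.

Things in the scene. Friction and masses are not known exactly. Their poses are not given: they have to be found in the camera images.
- socket_block: Light wooden bridge block, 110 x 110 mm, fixed, open at front and back, cork pad inside; origin: centre of its underside on the worktop, z up. On its seat at z = 45 mm, inside a collar 68 mm wide, stands a dark wooden pepper mill body without head, 85 mm tall, foot 56 mm, rim 49 mm wide. It stays upright and fast under light pushes. The collar is too wide for it, so the mill stands off-centre
- socket_top (a point): Point on the block's axis, 130 mm above the worktop, level with the mill's flat rim. The mill's axis is up to 5 mm off it along each of the block's x and y axes (not measured). On that axis is an upright bore, 20 mm wide. A drift tip off the bore stops on the rim or, close by, 1 to 4 mm deeper on the bore's edge. The cartridge's top is 56 to 61 mm below the rim, 85 mm when on the cork
- cartridge (a joint): How far the grinding cartridge has been pressed down in the mill, in m: it starts at 0 to 0.005; at 0.029 it stands on the cork pad, a hard stop. A black cylinder, 27 mm wide, 28 mm tall, with an 11 mm hole along its axis, tight in the mill's lower end: it moves only downwards, takes about 9 N all the way and stays where it is left. Reached only through the bore
- drift_mid_grip (a point): Handle centre of the middle drift, which fits: a push rod hanging upright in the rack. Upwards: aluminium shaft 18 mm wide, 92 mm long, edge of the tip bevelled; wooden collar 36 mm wide, 6 mm thick; round handle 26 mm wide, 51 mm long, domed top. This point is 25 mm above the collar, 123 mm above the tip, 31 mm above the rack's plate when hung; z axis up. 0.11 kg. Its hole changes
- drift_mid_tip (a point): Centre of the flat lower end of the middle drift's shaft, on its axis
- drift_slim_grip (a point): Handle centre of the slim drift, made like the middle one, handle 20 mm wide. Its 8 mm shaft would slip through the cartridge's hole. To be left hanging in the rack
- drift_thick_grip (a point): Handle centre of the thick drift, made like the middle one, handle 32 mm wide. Its 22 mm shaft is too thick for the bore. To be left hanging in the rack
- rack: Wooden rack fixed on the worktop: a plate 70 (x) x 250 (y) x 12 mm on two end boards, top 107 mm over the worktop, origin at the centre of its underside, z up. Three holes of 26 mm in diameter, 75 mm apart in a row along its y axis, carry one drift each
- rack_hole0 (a point): Centre of the first hole (75 mm to -y of the rack's middle), at the top of the plate
- rack_hole1 (a point): Centre of the middle hole, at the top of the plate
- rack_hole2 (a point): Centre of the third hole (75 mm to +y of the rack's middle), at the top of the plate
- mill_head: The opened mill's dark wooden head, a turned knob 50 mm in diameter and 47 mm tall standing behind the block; origin at the centre of its underside. Bystander
- spindle: The opened mill's steel spindle, 130 mm long and 14 mm high, lying in front of the block along its own y axis; origin at the centre of its underside. Bystander
- pepper_mill: A whole wooden pepper mill, 58 mm in diameter, 170 mm tall, at the back; origin at the centre of its underside. Bystander
- salt_shaker: Salt shaker, 44 mm in diameter, 90 mm tall, at the back; origin at the centre of its underside. Bystander
- tumbler: Drinking glass, 81 mm in diameter, 93 mm tall, at the back; origin at the centre of its underside. Bystander
Not all that is in view belongs to the job. Leave any turquoise or yellow look-alike of the part that bears drift_mid_grip alone.

How it is judged (in metres and radians):
On the way, in this order (a step that is already met when the one before it is completed fails the run):
1. the drift is in the mill's bore, its tip at least 30 mm below the rim (z of drift_mid_tip in the frame of socket_block below 0.1 m and horizontal distance between drift_mid_tip and socket_block below 0.01 m and angle between drift_mid_tip's own z axis and vertical below 0.15 rad), for 0.1 s.
2. the cartridge has been pressed out, down to within 2.5 mm of the cork pad's stop, with the drift in the bore (value of joint cartridge above 0.0265 m and horizontal distance between drift_mid_tip and socket_block below 0.01 m), for 0.1 s.
At the end, for the whole second after the job is handed in: the cartridge is pressed down at least 26.5 of its 29 mm; the middle drift hangs upright (within 0.1 rad) and still in a hole of the rack, tip within 10 mm of the hole's centre seen from above, its collar down on the plate (handle height within 4 mm) (value of joint cartridge above 0.0265 m and (horizontal distance between drift_mid_tip and rack_hole0 below 0.01 m or horizontal distance between drift_mid_tip and rack_hole1 below 0.01 m or horizontal distance between drift_mid_tip and rack_hole2 below 0.01 m) and z of drift_mid_grip in the frame of rack between 0.134 and 0.142 m and angle between drift_mid_grip's own z axis and vertical below 0.1 rad and linear speed of drift_mid below 0.02 m/s); the robot touches nothing.
It fails at once if the drift presses on the mill, the cartridge or the block with more than 30 N (contact force between drift_mid and socket_block above 30 N).
It fails at once if the slim or the thick drift is moved by more than 30 mm (distance of any of drift_slim_grip, drift_thick_grip from where it was at the start of the episode above 0.03 m).
It fails at once if the mill head, the spindle, the whole pepper mill, the salt shaker or the glass tumbler is moved by more than 30 mm (distance of any of mill_head, spindle, pepper_mill, salt_shaker, tumbler from where it was at the start of the episode above 0.03 m).
It also fails if it takes over 67 s, if anything falls off the work surface, if the arm or the gripper's body presses on something with over 40 N, if the wrist force passes 120 N, or if a joint passes its speed limit or range.

## Robot

A 6-joint arm with a two-finger parallel gripper is mounted at the origin on a cart in front of the work surface, level with it; the furniture and walls round the work are solid. World frame = base frame: x ahead of the robot, y to its left, z up, the work surface at z = 0. Lengths are in mm, angles in rad, forces in N, time in s.
With the tool pointing down it reaches from about 275 to 1000 mm from the base axis. Payload 8.4 kg.
Tool frame: the origin (TCP) lies between the finger pads; the fingertips stand 17 mm ahead of it and the grasp point (between the pads) lies 2 mm behind it (r.tcp_to_tips is the distance from the TCP to the fingertips, in mm); z points along the fingers, y is the line along which they close (so a half turn about z gives the same grasp; the last joint's range is limited). The gripper opens to 85 mm and grips with 20 to 120 N. Pads are 22 mm wide; open, the fingers measure 114 mm over their backs; the gripper's body (76 mm by 85 mm) begins 54 mm behind the grasp point. The pads swing forward as they close: fully open they stand 13 mm farther back than shut.
Start: joints at [-1.239, 0.353, 1.633, -0, 1.155, -0.002], TCP at [204.771, -590.506, 248.281] pointing down, gripper open.
Joint ranges: [-2.63, 2.63], [-0.92, 2.1], [0.06, 2.66], [-1.3, 4.44], [0, 2.69], [-3.02, 3.02]. Speed limits (rad/s): [2.22, 2.22, 2.79, 3.14, 3.14, 3.14].

## Interface

Orientations are given as [roll, pitch, yaw] about the fixed x, y, z axes, in that order (R = Rz(yaw) Ry(pitch) Rx(roll)).
In Python, from rig import r gives the robot as it stands. The module is installed in compiled form; this text tells all that it offers.
- The arm moves only by the tool apply_moves, never from a script. Its argument "series" is text: rows parted by semicolons, each of 7 numbers parted by spaces: the shift along the tool's x, y, z in cm, then the turn, a rotation vector about the tool's x, y, z in rad, then the gripper's target within -1 to 1 (shut at 1, half-way at 0, fully open at -1). In form: tx ty tz rx ry rz fingers; .... A call has exactly 10 rows; each row shifts and turns the commanded pose from where the row before left it, along the tool's axes as they then stand; what a row does not reach is not made up. A row lasts 1/12 s, in which the tool goes at most 41.7 mm and 7.16 degrees, less where a joint would pass 70% of its speed; a pose out of reach is approached as far as the arm can. A call with a gripper value outside its range is refused whole. The fingers move at their own pace and stop on an object; "squeeze" is the grip in N (left out, the last holds). Time passes only in rows, so rows that do not move let the fingers close, or fill a call up. It gives the time, the measured TCP pose, the force and the opening at its end, in the units of the state.
- r.sense(): the state, without advancing time (a new reading comes with each control period).
- r.grab_frame(name): name is "side" or "top" or "wrist"; returns the picture (384x512x3 uint8, blue, green, red); there is no depth.
- r.camera_info(name): a dict with "K" (3x3 intrinsics, pixels), "extrinsics" (4x4, takes a point from camera to world coordinates). Camera axes: x right, y down, z forward; pixel columns grow to the right and rows downward; lengths in mm; the calibration is good to about 2 mm. A picture is of the moment at which its call begins: read the wrist's pose just before it. camera_info takes no time and is no camera call; for the wrist camera it gives the pose at the moment of the call.
- r.sign_off(): hands the job in, once; it reports no verdict.
The state is a dict: "clock": time; "qpos": joint angles; "qvel": joint speeds; "joint_efforts": joint torques, N m; "eef_pos": TCP position; "tcp_rot": TCP orientation; "contact_force": force on the tool from outside, world axes, zero at the start; "wrist_torque": the same for the moment, N m; "opening": opening from 0.0 (shut) to 1.0 (fully open).
Only numpy, scipy, OpenCV 4.12 (cv2) and the standard library are available. Lean on these libraries where they do the work, as an engineer would, in place of code of your own. Each camera call takes 0.05 s, during which the arm holds its last target. There are 200 camera calls.

## Working session

There is one attempt and no reset: what is moved stays moved. The work goes in short steps, Python scripts to look and compute and a tool call to move; the robot and the scene stay as the last step left them, time stands still between calls to the robot, and variables do not carry over. Pictures are saved under pics/ and viewed, on a budget of 10 in all, crops included, one or two more only if the job needs it, and the job is handed in when it is done.

Besides the shell and the picture viewer there is one more tool, called after "Call:" by a JSON object that holds its "api" and its "payload", one argument or row to a line. apply_moves: Moves the arm, as the interface text tells. Its arguments: {"type":"object","properties":{"series":{"type":"string"},"squeeze":{"type":"number"}},"required":["series"]}

```bash
mkdir -p pics; python3 - <<'E'
from rig import r
import cv2,numpy as np
print(r.sense()); print(r.tcp_to_tips)
a=[]
for n in("side","top","wrist"):
    f=r.grab_frame(n); cv2.imwrite(f"pics/{n}0.png",f); i=r.camera_info(n); print(n,np.round(i["K"],1).tolist(),np.round(i["extrinsics"],3).tolist()); a.append(f)
E
```

```text
{'clock': 0.0, 'qpos': array([-1.23938821e+00,  3.53667135e-01,  1.63414820e+00, -3.51734819e-05,
        1.15523560e+00, -2.41457967e-03]), 'qvel': array([-0.00013701,  0.00125369, -0.00139905, -0.00026405,  0.00162326,
       -0.00101497]), 'joint_efforts': array([ 6.05449641e-04, -6.05254698e+01, -3.42070627e+01,  1.28691804e-04,
        9.42235318e-03,  4.13501937e-05]), 'eef_pos': array([ 204.61319633, -590.05689909,  247.54380806]), 'tcp_rot': array([-3.14013430e+00,  2.86379042e-05,  3.33836943e-01]), 'contact_force': array([ 0.30068986, -0.52835657, -0.33778233]), 'wrist_torque': array([ 0.01982334,  0.04463894, -0.05525639]), 'opening': 1.0010904718097768}
17.0
side [[371.7, 0.0, 259.4], [0.0, 371.7, 192.2], [0.0, 0.0, 1.0]] [[0.967, -0.122, 0.224, 392.589], [-0.255, -0.498, 0.829, -760.625], [0.01, -0.858, -0.513, 547.611], [0.0, 0.0, 0.0, 1.0]]
top [[399.7, 0.0, 244.8], [0.0, 399.7, 198.1], [0.0, 0.0, 1.0]] [[0.002, -0.982, 0.19, 383.16], [-1.0, -0.005, -0.015, -28.569], [0.016, -0.19, -0.982, 1044.942], [0.0, 0.0, 0.0, 1.0]]
wrist [[274.0, 0.0, 255.6], [0.0, 274.0, 189.1], [0.0, 0.0, 1.0]] [[0.327, -0.897, -0.298, 281.606], [-0.945, -0.311, -0.102, -563.421], [-0.002, 0.315, -0.949, 372.925], [0.0, 0.0, 0.0, 1.0]]
```

View pics/side0.png

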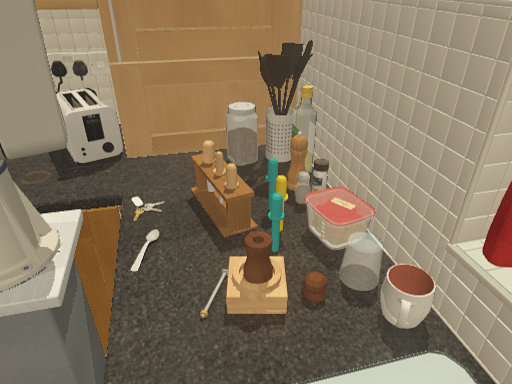

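View pics/top0.png

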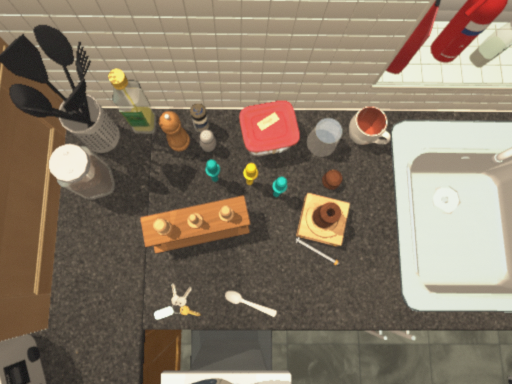

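The side view shows the rack near (220,190) with three drifts, the block and mill near (258,270), and the turquoise and yellow look-alikes in between. In the top view the drift handles are near (163,227), (195,219) and (226,212), and the mill rim is near (328,213). I'll enlarge both areas.

```bash
python3 - <<'E'
import cv2,numpy as np
s=cv2.imread("pics/side0.png");t=cv2.imread("pics/top0.png")
up=lambda c,w,h:cv2.resize(c,(w,h),interpolation=cv2.INTER_CUBIC)
A=up(t[185:265,130:260],780,480)[:, :]
cv2.imwrite("pics/c1.png",np.vstack([up(t[190:255,135:255],480,260),up(t[185:250,290:355],260,260) if 0 else up(t[185:250,270:390],480,260)]))
cv2.imwrite("pics/c2.png",up(s[130:235,180:265],480,593))
E
```

```text
(no output)
```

View pics/c1.png

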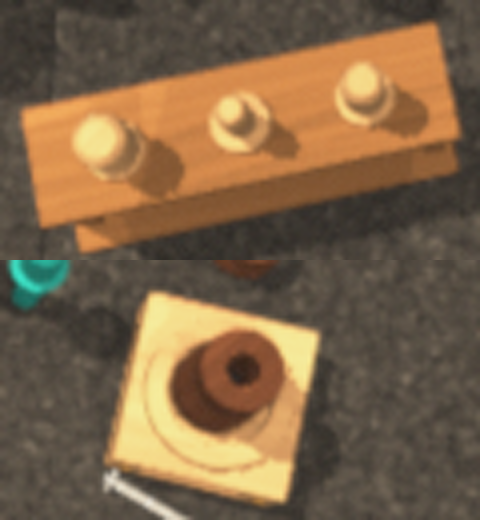

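View pics/c2.png

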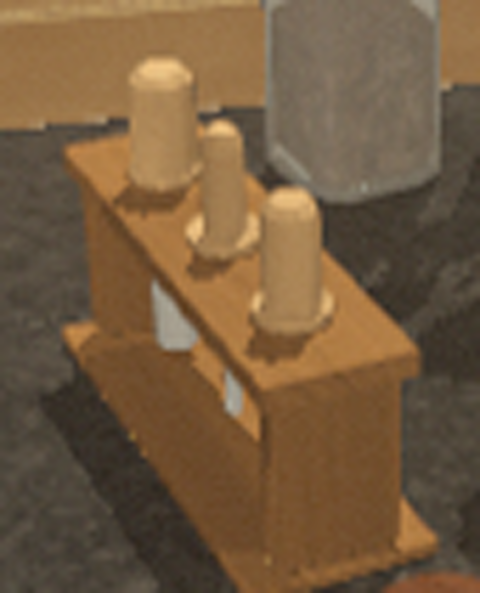

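The bottom crop shows the thick drift on the left, the slim one in the centre and the middle one on the right, with its dome at top-view pixel (225.8,210.8). The rim is at (330.5,212.8). Next I'll cast rays.

```bash
cat > h.py <<'E'
from rig import r
import numpy as np, cv2
def cast(name,uv,z,info=None):
    i=info or r.camera_info(name); E=np.array(i["extrinsics"]); d=E[:3,:3]@np.linalg.solve(i["K"],[*uv,1.]); o=E[:3,3]
    return o+d*(z-o[2])/d[2]
def proj(name,p,info=None):
    i=info or r.camera_info(name); E=np.array(i["extrinsics"]); q=i["K"]@(E[:3,:3].T@(np.array(p)-E[:3,3])); return q[:2]/q[2]
E
python3 - <<'E'
from h import *
np.set_printoptions(precision=1,suppress=True)
T=lambda x,y,o:(o[0]+(x+.5)/4-.5,o[1]+(y+.5)/4-.5)
P=[cast("top",T(x,y,(135,190)),107) for x,y in[(22,112),(437,22),(462,137),(42,228)]]
P=np.array(P);c=P.mean(0);print(P,c,[np.linalg.norm(P[i]-P[i-1]) for i in range(4)])
u=(P[0]-P[1]+P[3]-P[2]);u/=np.linalg.norm(u);print("u",u,np.degrees(np.arctan2(u[1],u[0])))
for k in(-75,0,75):print("hole",c+k*u)
for n,(x,y),z in[("midcollar",(364,97),113),("middome",(363,84),160),("slimdome",(236,112),160),("thickdome",(103,140),160)]:print(n,cast("top",T(x,y,(135,190)),z))
S=lambda x,y:(180+(x+.5)*85/480-.5,130+(y+.5)*105/593-.5)
for n,(x,y),z in[("s midcollar",(292,310),113),("s middome",(290,205),160),("s slimdome",(222,133),160),("s thickdome",(162,75),160),]:print(n,cast("side",S(x,y),z))
print("rim",cast("top",T(242,111,(270,185)),130),"bore",cast("top",T(241,110,(270,185)),128))
for z in(45,55,65):
  B=np.array([cast("top",T(x,y-260,(270,185)),z) for x,y in[(150,292),(320,330),(287,503),(108,465)]]);print(z,B.mean(0),[np.linalg.norm(B[i]-B[i-1]) for i in range(4)],np.degrees(np.arctan2(*(B[1]-B[0])[[1,0]])))
E
```

```text
[[517.  203.5 107. ]
 [572.4 -41.1 107. ]
 [503.2 -56.  107. ]
 [449.  188.4 107. ]] [510.4  73.7 107. ] [np.float64(69.66913540277427), np.float64(250.75021796080583), np.float64(70.77626524862549), np.float64(250.3287514712701)]
u [-0.2  1.   0. ] 102.63171293144535
hole [526.8   0.5 107. ]
hole [510.4  73.7 107. ]
hole [494.  146.9 107. ]
midcollar [525.9   1.9 113. ]
middome [526.   1. 160.]
slimdome [509.9  71.6 160. ]
thickdome [493.9 144.8 160. ]
s midcollar [526.7  -8.5 113. ]
s middome [527.9  -4.7 160. ]
s slimdome [512.4  70.4 160. ]
s thickdome [496.  139.4 160. ]
rim [ 527.9 -241.3  130. ] bore [ 528.8 -241.2  128. ]
45 [ 524.9 -244.2   45. ] [np.float64(114.79458066640065), np.float64(110.84854406711736), np.float64(113.13806570995446), np.float64(114.05301082266439)] -102.62281525781773
55 [ 523.4 -242.    55. ] [np.float64(113.64656831881476), np.float64(109.73999437285275), np.float64(112.00661947213545), np.float64(112.91241460336848)] -102.62281525781772
65 [ 522.  -239.8   65. ] [np.float64(112.49855597122894), np.float64(108.63144467858825), np.float64(110.87517323431649), np.float64(111.77181838407256)] -102.6228152578177
```

Plate edges come out at 70×250 mm, and the dome and hole positions agree. The middle drift hangs in the hole at about (526.5, 1) and the mill axis is near (528,-241). I'll swing over to the drift.

Call:
{"api": "apply_moves", "payload": {
  "series": "3.7 -0.4 0 0 0 -0.06 -1;3.7 -0.4 0 0 0 -0.06 -1;3.7 -0.4 0 0 0 -0.06 -1;3.7 -0.4 0 0 0 -0.06 -1;3.7 -0.4 0 0 0 -0.06 -1;3.7 -0.4 0 0 0 -0.06 -1;3.7 -0.4 0 0 0 -0.06 -1;3.7 -0.4 0 0 0 -0.06 -1;3.7 -0.4 0 0 0 -0.06 -1;3.7 -0.4 0 0 0 -0.06 -1"
}}

```text
clock: 0.98
eef_pos: [483.5, -349.6, 248.0]
tcp_rot: [-3.141, -0.0, 0.937]
contact_force: [1.0, -0.7, 0.1]
opening: 1.003
```

```bash
cat >> h.py <<'E'
from scipy.spatial.transform import Rotation as Ro
def todo(target,yaw):
    s=r.sense(); R=Ro.from_euler("xyz",s["tcp_rot"]); G=Ro.from_euler("xyz",[np.pi,0,yaw])
    np.set_printoptions(precision=3,suppress=True)
    print("t",round(s["clock"],2),"pos",s["eef_pos"],"rot",s["tcp_rot"],"F",s["contact_force"],"open",round(s["opening"],3))
    print("shift cm (tool axes)",R.inv().apply(np.array(target)-s["eef_pos"])/10,"turn",(R.inv()*G).as_rotvec())
E
python3 -c "
from h import *
todo([526.5,1,248],1.7913);print(r.sense()['qpos'])"
```

```text
t 0.98 pos [ 483.538 -349.602  248.046] rot [-3.141 -0.     0.937] F [ 0.956 -0.685  0.076] open 1.003
shift cm (tool axes) [ 30.791 -17.309   0.008] turn [-0.    -0.    -0.855]
[-0.629  0.31   1.696  0.     1.136  0.005]
```

Call:
{"api": "apply_moves", "payload": {
  "series": "3.08 -1.73 0 0 0 -0.0855 -1;3.21 -1.46 0 0 0 -0.0855 -1;3.33 -1.18 0 0 0 -0.0855 -1;3.42 -0.89 0 0 0 -0.0855 -1;3.48 -0.59 0 0 0 -0.0855 -1;3.52 -0.3 0 0 0 -0.0855 -1;3.53 0 0 0 0 -0.0855 -1;3.52 0.31 0 0 0 -0.0855 -1;3.48 0.61 0 0 0 -0.0855 -1;3.41 0.91 0 0 0 -0.0855 -1"
}}

```text
clock: 1.82
eef_pos: [526.6, 1.0, 248.2]
tcp_rot: [-3.142, -0.0, 1.793]
contact_force: [0.9, 0.2, 0.9]
opening: 0.997
```

```bash
python3 -c "
from h import *
todo([526.5,1,248],1.7913)
i=r.camera_info('wrist');cv2.imwrite('pics/w1.png',r.grab_frame('wrist'))
for p in([526.5,1,164],[526.5,1,113],[510.2,74,164]):print(proj('wrist',p,i))
todo([526.5,1,138],1.7913)"
```

```text
t 1.82 pos [526.562   0.998 248.249] rot [-3.142 -0.     1.793] F [0.88  0.165 0.934] open 0.997
shift cm (tool axes) [ 0.002 -0.006  0.025] turn [-0.    -0.     0.002]
[255.138 202.716]
[255.244 184.169]
[255.311 107.452]
t 1.87 pos [527.318   5.993 248.308] rot [ 3.14  -0.003  1.8  ] F [ 0.305  4.31  -0.099] open 1.001
shift cm (tool axes) [-0.5   -0.207 11.029] turn [ 0.001 -0.003  0.009]
```

View pics/w1.png

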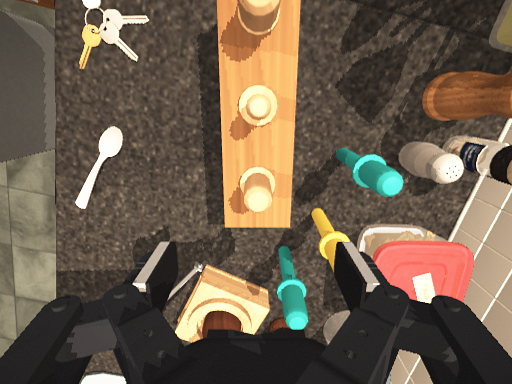

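The middle drift's dome is at about (257,196) in the wrist view, close to the prediction. The arm was still settling when the picture was taken. I'll descend part of the way and check the offset again.

Call:
{"api": "apply_moves", "payload": {
  "series": "0 0 1 0 0 0 -1;0 0 1.5 0 0 0 -1;0 0 1.5 0 0 0 -1;0 0 0.8 0 0 0 -1;0 0 0 0 0 0 -1;0 0 0 0 0 0 -1;0 0 0 0 0 0 -1;0 0 0 0 0 0 -1;0 0 0 0 0 0 -1;0 0 0 0 0 0 -1"
}}

```text
clock: 2.7
eef_pos: [527.1, -0.8, 200.9]
tcp_rot: [3.141, 0.0, 1.789]
contact_force: [-0.1, 0.3, -0.1]
opening: 1.0
```

```bash
python3 -c "
from h import *
todo([526.5,1,138],1.7913)
i=r.camera_info('wrist');f=r.grab_frame('wrist')
for p in([526.5,1,164],[526.5,1,113]):print(proj('wrist',p,i))
cv2.imwrite('pics/w2.png',cv2.resize(f[100:250,170:340],None,fx=3,fy=3))"
```

```text
t 2.7 pos [527.103  -0.819 200.851] rot [3.141 0.    1.789] F [-0.086  0.26  -0.146] open 1.0
shift cm (tool axes) [ 0.192 -0.026  6.285] turn [ 0.001  0.    -0.003]
[254.72 226.29]
[254.87  198.985]
```

View pics/w2.png

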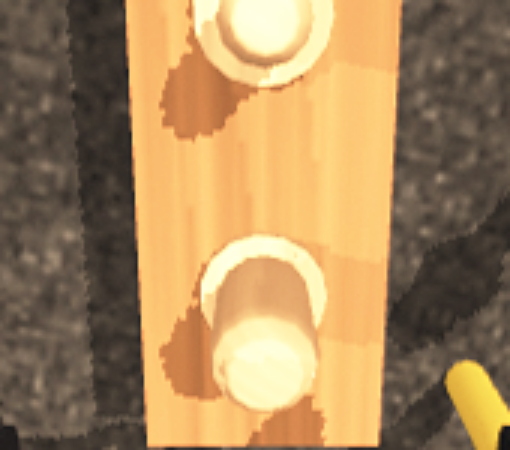

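The dome is about 4 px right of the prediction and the collar about 3 px right. That is about +2 mm along tool y, so I'll correct it while descending and grip.

Call:
{"api": "apply_moves", "payload": {
  "series": "0.1 0.1 1.2 0 0 0 -1;0.1 0.1 1.4 0 0 0 -1;0 0 1.4 0 0 0 -1;0 0 1.2 0 0 0 -1;0 0 0.9 0 0 0 -1;0 0 0.1 0 0 0 -1;0 0 0 0 0 0 -1;0 0 0 0 0 0 -1;0 0 0 0 0 0 0.2;0 0 0 0 0 0 0.5",
  "squeeze": 70
}}

```text
clock: 3.58
eef_pos: [528.8, 1.6, 139.0]
tcp_rot: [3.14, 0.0, 1.789]
contact_force: [0.2, -0.7, 0.6]
opening: 0.749
```

Call:
{"api": "apply_moves", "payload": {
  "series": "0 0 0 0 0 0 1;0 0 0 0 0 0 1;0 0 0 0 0 0 1;0 0 0 0 0 0 1;0 0 0 0 0 0 1;0 0 0 0 0 0 1;0 0 0 0 0 0 1;0 0 0 0 0 0 1;0 0 0 0 0 0 1;0 0 0 0 0 0 1"
}}

```text
clock: 4.42
eef_pos: [528.4, 1.6, 138.7]
tcp_rot: [3.141, 0.0, 1.789]
contact_force: [-1.2, -1.1, 5.1]
opening: 0.29
```

```bash
python3 -c "
from h import *
todo([526.5,1,138],1.7913)"
```

```text
t 4.42 pos [528.412   1.625 138.702] rot [3.141 0.    1.789] F [-1.176 -1.147  5.135] open 0.29
shift cm (tool axes) [-0.02 -0.2   0.07] turn [ 0.     0.    -0.003]
```

Gripped at about 25 mm opening. Now I'll lift 140 mm.

Call:
{"api": "apply_moves", "payload": {
  "series": "0 0 -0.5 0 0 0 1;0 0 -1.5 0 0 0 1;0 0 -2 0 0 0 1;0 0 -2 0 0 0 1;0 0 -2 0 0 0 1;0 0 -2 0 0 0 1;0 0 -2 0 0 0 1;0 0 -1.5 0 0 0 1;0 0 -0.5 0 0 0 1;0 0 0 0 0 0 1"
}}

```text
clock: 5.25
eef_pos: [528.9, 1.6, 279.5]
tcp_rot: [3.139, 0.0, 1.789]
contact_force: [0.6, -0.4, -2.0]
opening: 0.288
```

```bash
python3 -c "
from h import *
todo([528.2,-241.3,279],1.789)
for n in('side','wrist'):
  i=r.camera_info(n);f=r.grab_frame(n)
  if n=='side': a=cv2.resize(f[60:240,160:340],(400,400))
  else: b=cv2.resize(f,(533,400))[:, 100:500]
cv2.imwrite('pics/s3.png',np.hstack([a,b]))"
```

```text
t 5.25 pos [528.868   1.645 279.47 ] rot [3.139 0.    1.789] F [ 0.564 -0.374 -2.031] open 0.288
shift cm (tool axes) [-23.705  -5.319   0.046] turn [ 0.002  0.    -0.   ]
```

View pics/s3.png

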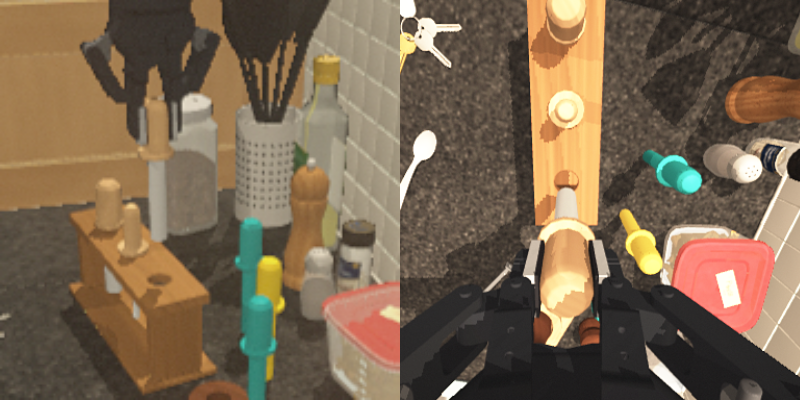

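The drift is out of its hole, upright and firmly held, and hole 0 is empty. I'll carry it over to the mill.

Call:
{"api": "apply_moves", "payload": {
  "series": "-1 -0.22 0 0 0 0 1;-2.5 -0.56 0 0 0 0 1;-3.3 -0.74 0 0 0 0 1;-3.5 -0.79 0 0 0 0 1;-3.5 -0.79 0 0 0 0 1;-3.5 -0.79 0 0 0 0 1;-3 -0.68 0 0 0 0 1;-2.2 -0.49 0 0 0 0 1;-1 -0.22 0 0 0 0 1;-0.2 -0.04 0 0 0 0 1"
}}

```text
clock: 6.18
eef_pos: [526.8, -243.3, 277.0]
tcp_rot: [-3.14, -0.001, 1.786]
contact_force: [-0.4, 0.5, -1.1]
opening: 0.285
```

Call:
{"api": "apply_moves", "payload": {
  "series": "0 0 0.5 0 0 0 1;0 0 0.5 0 0 0 1;0 0 0 0 0 0 1;0 0 0 0 0 0 1;0 0 0 0 0 0 1;0 0 0 0 0 0 1;0 0 0 0 0 0 1;0 0 0 0 0 0 1;0 0 0 0 0 0 1;0 0 0 0 0 0 1"
}}

```text
clock: 7.02
eef_pos: [527.7, -241.3, 268.4]
tcp_rot: [3.141, 0.0, 1.789]
contact_force: [-0.6, -0.4, -2.4]
opening: 0.284
```

```bash
python3 -c "
from h import *
todo([528.2,-241.3,260],1.789)
o=[]
for n in('side','wrist'):
  i=r.camera_info(n);f=r.grab_frame(n);cv2.imwrite('pics/raw_%s.png'%n,f)
  s=r.sense()['eef_pos'];t=[s[0],s[1],s[2]-123.7];print(n,'tip',proj(n,t,i),'rim',proj(n,[528.2,-241.3,130],i),'collar',proj(n,[s[0],s[1],s[2]-25],i))
  c=proj(n,[528.2,-241.3,150],i).astype(int);x0,y0=max(c[0]-50,0),max(c[1]-70,0)
  o.append(cv2.resize(f[y0:y0+140,x0:x0+100],(400,560),interpolation=cv2.INTER_CUBIC));print(n,x0,y0)
cv2.imwrite('pics/m4.png',np.hstack(o))"
```

```text
t 7.02 pos [ 527.687 -241.258  268.429] rot [3.141 0.    1.789] F [-0.555 -0.418 -2.414] open 0.284
shift cm (tool axes) [-0.015  0.049  0.843] turn [ 0.  0. -0.]
side tip [256.219 231.478] rim [256.48  237.926] collar [256.55  183.646]
side 206 159
wrist tip [255.238 187.782] rim [255.814 183.402] collar [254.993 237.697]
wrist 205 119
```

View pics/m4.png

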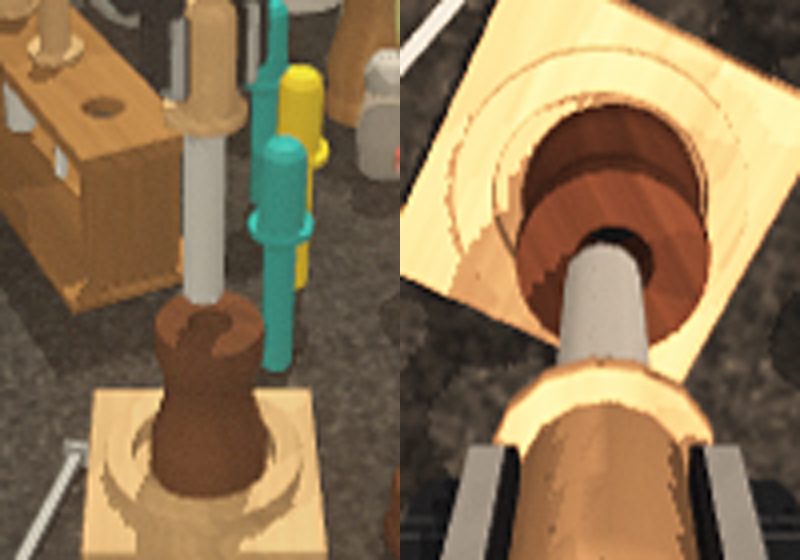

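The mill axis is about 2.3 mm to tool +y and about 1 mm to tool −x of the drift's tip (wrist view: bore ≈ (614,261), tip ≈ (605,277) in the picture). The side view agrees in sign. I'll correct that and come down to just above the rim.

Call:
{"api": "apply_moves", "payload": {
  "series": "-0.05 0.12 0.2 0 0 0 1;-0.05 0.11 0.2 0 0 0 1;0 0 0.2 0 0 0 1;0 0 0.2 0 0 0 1;0 0 0.2 0 0 0 1;0 0 0.2 0 0 0 1;0 0 0.1 0 0 0 1;0 0 0 0 0 0 1;0 0 0 0 0 0 1;0 0 0 0 0 0 1"
}}

```text
clock: 7.95
eef_pos: [530.1, -241.8, 255.4]
tcp_rot: [3.141, 0.0, 1.789]
contact_force: [0.5, -0.4, -1.1]
opening: 0.29
```

Call:
{"api": "apply_moves", "payload": {
  "series": "0 0 0.05 0 0 0 1;0 0 0.05 0 0 0 1;0 0 0.05 0 0 0 1;0 0 0.05 0 0 0 1;0 0 0 0 0 0 1;0 0 0 0 0 0 1;0 0 0 0 0 0 1;0 0 0 0 0 0 1;0 0 0 0 0 0 1;0 0 0 0 0 0 1"
}}

```text
clock: 8.78
eef_pos: [530.1, -241.7, 253.3]
tcp_rot: [-3.142, -0.0, 1.789]
contact_force: [-0.5, -0.0, -1.2]
opening: 0.286
```

Call:
{"api": "apply_moves", "payload": {
  "series": "0 0 0.05 0 0 0 1;0 0 0.05 0 0 0 1;0 0 0.05 0 0 0 1;0 0 0.05 0 0 0 1;0 0 0 0 0 0 1;0 0 0 0 0 0 1;0 0 0 0 0 0 1;0 0 0 0 0 0 1;0 0 0 0 0 0 1;0 0 0 0 0 0 1"
}}

```text
clock: 9.62
eef_pos: [530.1, -241.8, 251.3]
tcp_rot: [3.142, 0.0, 1.789]
contact_force: [-0.3, -0.4, -0.7]
opening: 0.284
```

Call:
{"api": "apply_moves", "payload": {
  "series": "0 0 0.05 0 0 0 1;0 0 0.05 0 0 0 1;0 0 0.05 0 0 0 1;0 0 0.05 0 0 0 1;0 0 0 0 0 0 1;0 0 0 0 0 0 1;0 0 0 0 0 0 1;0 0 0 0 0 0 1;0 0 0 0 0 0 1;0 0 0 0 0 0 1"
}}

```text
clock: 10.45
eef_pos: [530.1, -241.7, 249.3]
tcp_rot: [3.142, 0.0, 1.789]
contact_force: [-0.5, -0.0, -0.9]
opening: 0.286
```

Call:
{"api": "apply_moves", "payload": {
  "series": "0 0 0.05 0 0 0 1;0 0 0.05 0 0 0 1;0 0 0.05 0 0 0 1;0 0 0.05 0 0 0 1;0 0 0.05 0 0 0 1;0 0 0.05 0 0 0 1;0 0 0 0 0 0 1;0 0 0 0 0 0 1;0 0 0 0 0 0 1;0 0 0 0 0 0 1"
}}

```text
clock: 11.28
eef_pos: [530.1, -241.8, 246.3]
tcp_rot: [3.142, 0.0, 1.789]
contact_force: [0.6, -1.3, -1.8]
opening: 0.29
```

The tip is 7 mm below the rim with no axial force, so it is in the bore. I'll continue gently.

Call:
{"api": "apply_moves", "payload": {
  "series": "0 0 0.1 0 0 0 1;0 0 0.1 0 0 0 1;0 0 0.1 0 0 0 1;0 0 0.1 0 0 0 1;0 0 0.1 0 0 0 1;0 0 0.1 0 0 0 1;0 0 0.1 0 0 0 1;0 0 0.1 0 0 0 1;0 0 0 0 0 0 1;0 0 0 0 0 0 1"
}}

```text
clock: 12.12
eef_pos: [530.0, -241.7, 238.2]
tcp_rot: [-3.141, -0.0, 1.789]
contact_force: [0.3, -0.5, -1.5]
opening: 0.287
```

Call:
{"api": "apply_moves", "payload": {
  "series": "0 0 0.2 0 0 0 1;0 0 0.2 0 0 0 1;0 0 0.2 0 0 0 1;0 0 0.2 0 0 0 1;0 0 0.2 0 0 0 1;0 0 0.2 0 0 0 1;0 0 0.2 0 0 0 1;0 0 0.2 0 0 0 1;0 0 0 0 0 0 1;0 0 0 0 0 0 1"
}}

```text
clock: 12.95
eef_pos: [530.0, -241.7, 222.2]
tcp_rot: [-3.141, -0.0, 1.789]
contact_force: [-0.1, -0.7, -1.0]
opening: 0.284
```

Call:
{"api": "apply_moves", "payload": {
  "series": "0 0 0.2 0 0 0 1;0 0 0.2 0 0 0 1;0 0 0.2 0 0 0 1;0 0 0.2 0 0 0 1;0 0 0.2 0 0 0 1;0 0 0.2 0 0 0 1;0 0 0.2 0 0 0 1;0 0 0.2 0 0 0 1;0 0 0.2 0 0 0 1;0 0 0 0 0 0 1"
}}

```text
clock: 13.78
eef_pos: [529.9, -241.6, 203.8]
tcp_rot: [-3.141, -0.0, 1.789]
contact_force: [0.1, -0.8, -1.4]
opening: 0.289
```

Call:
{"api": "apply_moves", "payload": {
  "series": "0 0 0.05 0 0 0 1;0 0 0.05 0 0 0 1;0 0 0.05 0 0 0 1;0 0 0.05 0 0 0 1;0 0 0.05 0 0 0 1;0 0 0.05 0 0 0 1;0 0 0.05 0 0 0 1;0 0 0.05 0 0 0 1;0 0 0 0 0 0 1;0 0 0 0 0 0 1"
}}

```text
clock: 14.62
eef_pos: [530.1, -241.7, 200.2]
tcp_rot: [-3.142, -0.0, 1.789]
contact_force: [0.0, -0.6, -1.9]
opening: 0.283
```

Call:
{"api": "apply_moves", "payload": {
  "series": "0 0 0.06 0 0 0 1;0 0 0.06 0 0 0 1;0 0 0.06 0 0 0 1;0 0 0.06 0 0 0 1;0 0 0.06 0 0 0 1;0 0 0.06 0 0 0 1;0 0 0.06 0 0 0 1;0 0 0.06 0 0 0 1;0 0 0.06 0 0 0 1;0 0 0.06 0 0 0 1"
}}

```text
clock: 15.45
eef_pos: [530.4, -241.9, 195.1]
tcp_rot: [3.141, 0.001, 1.789]
contact_force: [-0.8, 0.6, 7.7]
opening: 0.284
```

Contact, at about 9 N net. I'll keep pressing.

Call:
{"api": "apply_moves", "payload": {
  "series": "0 0 0.06 0 0 0 1;0 0 0.06 0 0 0 1;0 0 0.06 0 0 0 1;0 0 0.06 0 0 0 1;0 0 0.06 0 0 0 1;0 0 0.06 0 0 0 1;0 0 0.06 0 0 0 1;0 0 0.06 0 0 0 1;0 0 0.06 0 0 0 1;0 0 0.06 0 0 0 1"
}}

```text
clock: 16.28
eef_pos: [530.3, -242.0, 189.3]
tcp_rot: [3.141, 0.001, 1.789]
contact_force: [-2.0, -0.4, 7.9]
opening: 0.287
```

Call:
{"api": "apply_moves", "payload": {
  "series": "0 0 0.06 0 0 0 1;0 0 0.06 0 0 0 1;0 0 0.06 0 0 0 1;0 0 0.06 0 0 0 1;0 0 0.06 0 0 0 1;0 0 0.06 0 0 0 1;0 0 0.06 0 0 0 1;0 0 0.06 0 0 0 1;0 0 0.06 0 0 0 1;0 0 0.06 0 0 0 1"
}}

```text
clock: 17.12
eef_pos: [530.3, -242.0, 183.2]
tcp_rot: [3.141, 0.001, 1.789]
contact_force: [-2.3, 0.1, 7.7]
opening: 0.289
```

Call:
{"api": "apply_moves", "payload": {
  "series": "0 0 0.06 0 0 0 1;0 0 0.06 0 0 0 1;0 0 0.06 0 0 0 1;0 0 0.06 0 0 0 1;0 0 0.06 0 0 0 1;0 0 0.06 0 0 0 1;0 0 0.06 0 0 0 1;0 0 0.06 0 0 0 1;0 0 0 0 0 0 1;0 0 0 0 0 0 1"
}}

```text
clock: 17.95
eef_pos: [530.3, -241.9, 178.3]
tcp_rot: [3.141, 0.001, 1.789]
contact_force: [-1.6, 0.2, 6.6]
opening: 0.292
```

Call:
{"api": "apply_moves", "payload": {
  "series": "0 0 0.06 0 0 0 1;0 0 0.06 0 0 0 1;0 0 0.06 0 0 0 1;0 0 0.06 0 0 0 1;0 0 0.06 0 0 0 1;0 0 0.06 0 0 0 1;0 0 0.06 0 0 0 1;0 0 0.06 0 0 0 1;0 0 0.06 0 0 0 1;0 0 0 0 0 0 1"
}}

```text
clock: 18.78
eef_pos: [530.4, -241.9, 172.9]
tcp_rot: [3.141, 0.001, 1.789]
contact_force: [-1.4, 0.3, 6.5]
opening: 0.287
```

Call:
{"api": "apply_moves", "payload": {
  "series": "0 0 0.04 0 0 0 1;0 0 0.04 0 0 0 1;0 0 0.04 0 0 0 1;0 0 0.04 0 0 0 1;0 0 0 0 0 0 1;0 0 0 0 0 0 1;0 0 0 0 0 0 1;0 0 0 0 0 0 1;0 0 0 0 0 0 1;0 0 0 0 0 0 1"
}}

```text
clock: 19.62
eef_pos: [530.4, -242.0, 171.4]
tcp_rot: [3.141, 0.001, 1.789]
contact_force: [-1.5, 0.3, 7.0]
opening: 0.285
```

Call:
{"api": "apply_moves", "payload": {
  "series": "0 0 0.03 0 0 0 1;0 0 0.03 0 0 0 1;0 0 0.03 0 0 0 1;0 0 0.03 0 0 0 1;0 0 0 0 0 0 1;0 0 0 0 0 0 1;0 0 0 0 0 0 1;0 0 0 0 0 0 1;0 0 0 0 0 0 1;0 0 0 0 0 0 1"
}}

```text
clock: 20.45
eef_pos: [530.3, -241.9, 170.1]
tcp_rot: [3.141, 0.001, 1.789]
contact_force: [-1.5, 0.7, 6.7]
opening: 0.286
```

Call:
{"api": "apply_moves", "payload": {
  "series": "0 0 0.03 0 0 0 1;0 0 0.03 0 0 0 1;0 0 0.03 0 0 0 1;0 0 0.03 0 0 0 1;0 0 0 0 0 0 1;0 0 0 0 0 0 1;0 0 0 0 0 0 1;0 0 0 0 0 0 1;0 0 0 0 0 0 1;0 0 0 0 0 0 1"
}}

```text
clock: 21.28
eef_pos: [530.3, -242.0, 168.9]
tcp_rot: [3.141, 0.001, 1.789]
contact_force: [-2.2, -0.1, 6.8]
opening: 0.285
```

Call:
{"api": "apply_moves", "payload": {
  "series": "0 0 0.03 0 0 0 1;0 0 0.03 0 0 0 1;0 0 0.02 0 0 0 1;0 0 0 0 0 0 1;0 0 0 0 0 0 1;0 0 0 0 0 0 1;0 0 0 0 0 0 1;0 0 0 0 0 0 1;0 0 0 0 0 0 1;0 0 0 0 0 0 1"
}}

```text
clock: 22.12
eef_pos: [530.4, -242.0, 168.5]
tcp_rot: [3.141, 0.001, 1.789]
contact_force: [-2.8, 0.8, 9.3]
opening: 0.289
```

Call:
{"api": "apply_moves", "payload": {
  "series": "0 0 0.03 0 0 0 1;0 0 0.03 0 0 0 1;0 0 0 0 0 0 1;0 0 0 0 0 0 1;0 0 0 0 0 0 1;0 0 0 0 0 0 1;0 0 0 0 0 0 1;0 0 0 0 0 0 1;0 0 0 0 0 0 1;0 0 0 0 0 0 1"
}}

```text
clock: 22.95
eef_pos: [530.6, -242.1, 168.4]
tcp_rot: [3.14, 0.001, 1.789]
contact_force: [-4.2, 1.2, 14.5]
opening: 0.287
```

Hard stop reached: force rises with no travel, and the tip is at z≈44.7 where 45 was expected. I'll draw the drift out.

Call:
{"api": "apply_moves", "payload": {
  "series": "0 0 -0.1 0 0 0 1;0 0 -0.2 0 0 0 1;0 0 -0.4 0 0 0 1;0 0 -0.6 0 0 0 1;0 0 -0.6 0 0 0 1;0 0 -0.8 0 0 0 1;0 0 -0.8 0 0 0 1;0 0 -0.8 0 0 0 1;0 0 -0.8 0 0 0 1;0 0 -0.8 0 0 0 1"
}}

```text
clock: 23.78
eef_pos: [530.1, -241.8, 226.7]
tcp_rot: [3.141, 0.0, 1.789]
contact_force: [-0.4, 0.6, -0.4]
opening: 0.286
```

Call:
{"api": "apply_moves", "payload": {
  "series": "0 0 -0.8 0 0 0 1;0 0 -0.8 0 0 0 1;0 0 -0.8 0 0 0 1;0 0 -0.8 0 0 0 1;0 0 -0.8 0 0 0 1;0 0 -0.8 0 0 0 1;0 0 -0.5 0 0 0 1;0 0 -0.3 0 0 0 1;0 0 0 0 0 0 1;0 0 0 0 0 0 1"
}}

```text
clock: 24.62
eef_pos: [530.0, -241.7, 281.6]
tcp_rot: [-3.141, -0.0, 1.789]
contact_force: [0.7, -0.2, -1.6]
opening: 0.28
```

```bash
python3 -c "
from h import *
todo([528.4,1.6,283],1.789)"
```

```text
t 24.62 pos [ 530.008 -241.703  281.591] rot [-3.141 -0.     1.789] F [ 0.738 -0.214 -1.586] open 0.28
shift cm (tool axes) [23.789  5.106 -0.14 ] turn [-0. -0. -0.]
```

Call:
{"api": "apply_moves", "payload": {
  "series": "1 0.22 0 0 0 0 1;2.5 0.53 0 0 0 0 1;3.3 0.69 0 0 0 0 1;3.5 0.74 0 0 0 0 1;3.5 0.74 0 0 0 0 1;3.5 0.74 0 0 0 0 1;3 0.63 0 0 0 0 1;2.2 0.46 0 0 0 0 1;1 0.21 0 0 0 0 1;0.27 0.06 0 0 0 0 1"
}}

```text
clock: 25.45
eef_pos: [527.2, 3.2, 281.4]
tcp_rot: [-3.141, -0.001, 1.791]
contact_force: [-0.4, 0.4, -1.5]
opening: 0.289
```

Call:
{"api": "apply_moves", "payload": {
  "series": "0 0 0.4 0 0 0 1;0 0 0.8 0 0 0 1;0 0 0.8 0 0 0 1;0 0 0.6 0 0 0 1;0 0 0.4 0 0 0 1;0 0 0.1 0 0 0 1;0 0 0 0 0 0 1;0 0 0 0 0 0 1;0 0 0 0 0 0 1;0 0 0 0 0 0 1"
}}

```text
clock: 26.28
eef_pos: [527.9, 1.2, 251.1]
tcp_rot: [3.141, 0.0, 1.789]
contact_force: [0.8, -0.3, -1.8]
opening: 0.288
```

```bash
python3 -c "
from h import *
todo([528.4,1.6,138.7],1.789)
o=[]
for n in('side','wrist'):
  i=r.camera_info(n);f=r.grab_frame(n)
  s=r.sense()['eef_pos'];t=[s[0],s[1],s[2]-123.7];print(n,'tip',proj(n,t,i),'hole',proj(n,[526.8,.6,107],i))
  c=proj(n,[526.8,.6,115],i).astype(int);x0,y0=max(c[0]-50,0),max(c[1]-70,0)
  o.append(cv2.resize(f[y0:y0+140,x0:x0+100],(400,560),interpolation=cv2.INTER_CUBIC));print(n,x0,y0)
cv2.imwrite('pics/m5.png',np.hstack(o))"
```

```text
t 26.28 pos [527.907   1.185 251.056] rot [3.141 0.    1.789] F [ 0.768 -0.32  -1.811] open 0.288
shift cm (tool axes) [ 0.031  0.05  11.236] turn [ 0.001  0.    -0.   ]
side tip [230.84  177.169] hole [230.694 184.827]
side 180 111
wrist tip [255.12 187.73] hole [254.056 181.968]
wrist 204 114
```

View pics/m5.png

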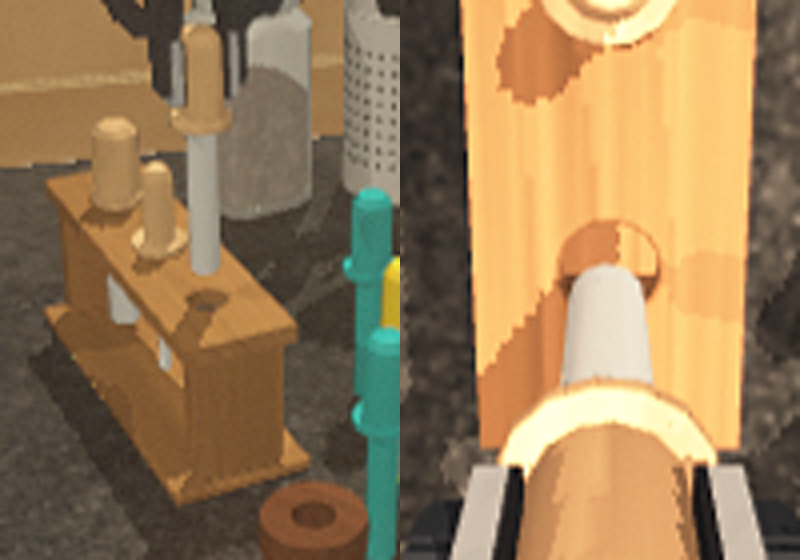

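The hole centre is at about (609,268) in the picture and the tip at about (606,299). After the height parallax that leaves about 2 mm along tool x and 0.5 mm along tool y, well inside the 4 mm slack. I'll correct it and lower.

Call:
{"api": "apply_moves", "payload": {
  "series": "0.1 0.05 0.3 0 0 0 1;0.06 0 0.4 0 0 0 1;0 0 0.4 0 0 0 1;0 0 0.4 0 0 0 1;0 0 0.4 0 0 0 1;0 0 0.3 0 0 0 1;0 0 0.3 0 0 0 1;0 0 0.3 0 0 0 1;0 0 0.2 0 0 0 1;0 0 0 0 0 0 1"
}}

```text
clock: 27.22
eef_pos: [527.6, 2.8, 220.2]
tcp_rot: [-3.141, -0.0, 1.789]
contact_force: [0.0, 0.2, -1.5]
opening: 0.287
```

Call:
{"api": "apply_moves", "payload": {
  "series": "0 0 0.5 0 0 0 1;0 0 0.8 0 0 0 1;0 0 0.8 0 0 0 1;0 0 0.8 0 0 0 1;0 0 0.8 0 0 0 1;0 0 0.8 0 0 0 1;0 0 0.8 0 0 0 1;0 0 0.8 0 0 0 1;0 0 0.6 0 0 0 1;0 0 0.3 0 0 0 1"
}}

```text
clock: 28.05
eef_pos: [527.4, 2.9, 149.5]
tcp_rot: [-3.14, -0.0, 1.789]
contact_force: [-0.5, 0.1, -0.5]
opening: 0.287
```

Call:
{"api": "apply_moves", "payload": {
  "series": "0 0 0.1 0 0 0 1;0 0 0.1 0 0 0 1;0 0 0.1 0 0 0 1;0 0 0.1 0 0 0 1;0 0 0.1 0 0 0 1;0 0 0.1 0 0 0 1;0 0 0.1 0 0 0 1;0 0 0.1 0 0 0 1;0 0 0 0 0 0 1;0 0 0 0 0 0 1"
}}

```text
clock: 28.88
eef_pos: [527.8, 2.9, 142.6]
tcp_rot: [-3.141, -0.0, 1.789]
contact_force: [-0.6, -1.0, -0.8]
opening: 0.287
```

Call:
{"api": "apply_moves", "payload": {
  "series": "0 0 0.05 0 0 0 1;0 0 0.05 0 0 0 1;0 0 0.05 0 0 0 1;0 0 0.05 0 0 0 1;0 0 0.05 0 0 0 1;0 0 0.05 0 0 0 1;0 0 0.04 0 0 0 1;0 0 0 0 0 0 1;0 0 0 0 0 0 1;0 0 0 0 0 0 1"
}}

```text
clock: 29.72
eef_pos: [527.8, 2.9, 139.3]
tcp_rot: [3.142, -0.0, 1.789]
contact_force: [0.6, 0.2, -1.2]
opening: 0.285
```

Call:
{"api": "apply_moves", "payload": {
  "series": "0 0 0.04 0 0 0 1;0 0 0.03 0 0 0 1;0 0 0.03 0 0 0 1;0 0 0 0 0 0 1;0 0 0 0 0 0 1;0 0 0 0 0 0 1;0 0 0 0 0 0 1;0 0 0 0 0 0 1;0 0 0 0 0 0 1;0 0 0 0 0 0 1"
}}

```text
clock: 30.55
eef_pos: [527.9, 2.9, 138.7]
tcp_rot: [3.141, 0.0, 1.789]
contact_force: [-1.8, -0.7, 5.6]
opening: 0.288
```

The collar is on the plate: force rises at TCP z=138.7, the same height as at the grasp. I'll release and rise.

Call:
{"api": "apply_moves", "payload": {
  "series": "0 0 0 0 0 0 0.3;0 0 0 0 0 0 0;0 0 0 0 0 0 -0.5;0 0 0 0 0 0 -1;0 0 0 0 0 0 -1;0 0 0 0 0 0 -1;0 0 0 0 0 0 -1;0 0 0 0 0 0 -1;0 0 0 0 0 0 -1;0 0 0 0 0 0 -1"
}}

```text
clock: 31.38
eef_pos: [527.8, 2.9, 138.3]
tcp_rot: [-3.142, -0.0, 1.789]
contact_force: [-0.1, -0.1, -0.5]
opening: 1.001
```

Call:
{"api": "apply_moves", "payload": {
  "series": "0 0 -0.4 0 0 0 -1;0 0 -0.8 0 0 0 -1;0 0 -1.5 0 0 0 -1;0 0 -2 0 0 0 -1;0 0 -2 0 0 0 -1;0 0 -2 0 0 0 -1;0 0 -2 0 0 0 -1;0 0 -1 0 0 0 -1;0 0 -0.3 0 0 0 -1;0 0 0 0 0 0 -1"
}}

```text
clock: 32.22
eef_pos: [528.1, 2.9, 259.0]
tcp_rot: [3.14, 0.0, 1.789]
contact_force: [0.1, -0.3, -0.9]
opening: 1.0
```

```bash
python3 -c "
from h import *
todo([528.4,1.6,260],1.789)
f=r.grab_frame('side')
a=cv2.resize(f[130:320,170:420],None,fx=3,fy=3,interpolation=cv2.INTER_CUBIC)
print([proj('side',[527.7,1.5,z]) for z in(164,138)])
cv2.imwrite('pics/end.png',a)"
```

```text
t 32.22 pos [528.121   2.87  259.024] rot [3.14  0.    1.789] F [ 0.084 -0.252 -0.914] open 1.0
shift cm (tool axes) [-0.13  -0.    -0.098] turn [ 0.002  0.    -0.   ]
[array([230.271, 163.165]), array([230.606, 173.121])]
```

View pics/end.png

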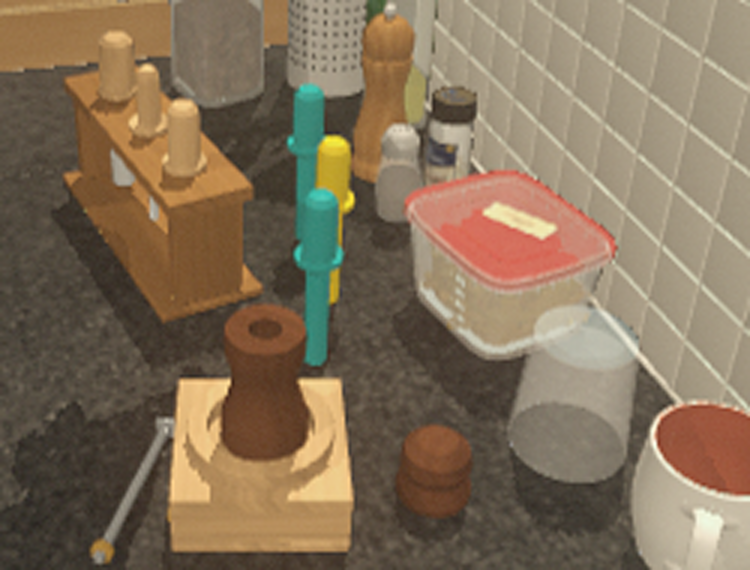

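The middle drift hangs upright in its hole at (183,135) with its collar on the plate. The other drifts, mill, head, spindle and glass are where they were, and the gripper is clear.

```bash
python3 -c "
from rig import r
print(r.sign_off())"
```

```text
the job is handed in; nothing more can be done
None
```

I pressed the old cartridge down onto the cork pad, hung the middle drift back in its own hole in the rack, and handed the job in. It took about 32 s of robot time; the rig gave no verdict.

- **Bore:** the tip found the bore at the first try, after I corrected about 2.5 mm from the wrist picture. There was no contact on the rim.
- **Pressing:** the cartridge took about 8 to 10 N. The force then rose to about 16 N with no more travel, tip at z ≈ 44.7 mm (45 mm expected). The highest force I read stayed well under the 30 N limit, but I only read it at the end of each move.
- **Drift back in the rack:** the collar met the plate at the same height at which I gripped it (138.7 mm). The last side picture shows it hanging upright.
- **Other objects:** that picture shows the other drifts and the bystanders where they were, judged by eye. The gripper is open and about 100 mm clear.
- **Disagreements:** no check failed. The top-view positions were 2 to 3 mm off the wrist view, roughly what the calibration allows, so I went by the wrist view.

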